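Catch the falling lid of the keepsake case and close it softly

TASK

Close the glazed lid of the oak keepsake case without letting it slam: tip the upright lid forward with the fingertips until it falls by itself, let go, catch it from beneath its overhanging front edge on the outside of the fingers, lower it gently, never letting it bump down, until it lies fully shut, and back away. Only touch and support the lid, never press hard on it; leave the watch in the case and all the things around it where they are, neither pushed nor lifted.

Things in the scene. Friction and masses are not known exactly. Their poses are not given: they have to be found in the camera images.
- case: the keepsake case, an open oak box fixed to the counter, 130 mm deep (its x), 170 mm wide (its y), 70 mm high, walls 10 mm. Origin: centre of its underside, on the counter. Its x axis points from the front wall (near the robot) to the back wall with the hinge, y along the hinge, z up. In front of the case the counter is free.
- lid (a joint): lid angle (rad): 0 = shut, level; 1.57 = upright; 1.85 = its stop, leaning back. Starts between 1.44 and 1.57. The tired soft-close hinge rubs a little: the lid stays put between about 1.35 and 1.59; pushed further back it sinks onto its stop, tipped forward (below 1.3) it falls by itself, slowly at first (some 3 to 6 s from 1.25 until shut), and if not caught slaps shut at about 0.6 rad/s.
- lid_lip (a point): middle of the lid's front edge, on its underside, 160 mm from the hinge. Axes: x from here along the lid to the hinge, y along the hinge, z out of the lid's top face (up when shut, to the rear when upright). When shut this edge is 70 mm above the counter and overhangs the front wall by 30 mm over the whole width, with free space beneath.
- lid_hinge (a point): middle of the hinge line, at the lid's rear underside edge, 65 mm behind the case's centre, 70 mm above the counter; axes as for lid_lip. The lid is an oak frame with a glass pane, 160 mm from hinge to front edge, 170 mm wide, 14 mm thick, 0.30 to 0.40 kg; pushing it along takes 1 to 3 N at its front edge.
- watch: brass pocket watch, 44 mm across and 10 mm thick, lying loose in the case; origin at the centre of its underside. Leave it.
- jar: white ceramic jar, 72 mm across, 95 mm high, beside the case; origin at the centre of its underside. Leave it.
- bowl: small wooden bowl, 110 mm across, 50 mm high, beside the case; origin at the centre of its underside. Leave it.
- book: book lying behind the case, 120 x 170 x 26 mm; origin at the centre of its underside. Leave it.
- knob: black iron cabinet knob standing on its foot, 34 mm across, 48 mm high, beside the case; origin at the centre of its underside. Leave it.
- weight: brass paperweight, a disc 48 mm across and 22 mm high, beside the case; origin at the centre of its underside. Leave it.

How it is judged:
By the outcome, as a careful person would: the job done as asked, in the order asked, and still so for the second after the job is handed in, with the robot touching nothing.
It also fails if it takes over 58 s, if anything falls off the work surface, if the arm or the gripper's body presses on something with over 40 N, if the wrist force passes 120 N, or if a joint passes its speed limit or range.

ROBOT

A 7-joint arm with a two-finger parallel gripper is mounted at the origin on the work surface. World frame = base frame: x ahead of the robot, y to its left, z up, the work surface at z = 0. Lengths are in m, angles in degrees, forces in N, time in s.
With the tool pointing down it reaches from about 0.35 to 0.775 m from the base axis. Payload 3.1 kg.
Tool frame: the origin (TCP) lies on the centre line of the jaws, within the pads' length; the fingertips stand 17 mm ahead of it and the grasp point (between the pads) lies 2 mm behind it (robot.tip_reach is the distance from the TCP to the fingertips, in m); z points along the fingers, y is the line along which they close (so a half turn about z gives the same grasp; the last joint's range is limited). The gripper opens to 85 mm and grips with 20 to 120 N. Pads are 22 mm wide; open, the fingers measure 114 mm over their backs; the gripper's body (76 mm by 85 mm) begins 54 mm behind the grasp point. The pads swing forward as they close: fully open they stand 13 mm farther back than shut.
Start: joints at [-77.561, 17.813, 0.802, 86.603, -0.252, 75.585, -1.558], TCP at [0.141, 0.532, 0.248] pointing down, gripper open.
Joint ranges: [-154.91, 154.91], [-16.99, 109.72], [-72.82, 74.43], [7.12, 147.25], [-82.49, 262.49], [11.32, 116.49], [-174.64, 174.64]. Speed limits (degrees/s): [159.86, 159.86, 180, 180, 180, 180, 180].

INTERFACE

Orientations are given as [roll, pitch, yaw] about the fixed x, y, z axes, in that order (R = Rz(yaw) Ry(pitch) Rx(roll)).
In Python, from station import robot, fingers, vision, workorder, recognise gives the robot as it stands. Calls block until the motion is done:
- robot.move_to(position, orientation): joint-space move of the TCP to a pose.
- robot.line_to(position, orientation=None, velocity=0.15, f_stop=None): straight line of the TCP; orientation=None keeps the orientation; velocity is the mean speed in m/s. With f_stop (N) it stops when the force on the tool has changed by that much, and returns True; else False.
- robot.move_j(angles): joint-space move.
- fingers.gripper_to(opening, force=None): opening from 0.0 (shut) to 1.0 (fully open); force is the grip in N (None keeps the last); returns when the fingers have stopped.
- robot.pause(seconds).
- robot.inverse_kinematics(position, orientation): joint angles nearest the present ones, or None.
- vision.grab_frame(name): name is "scene" or "top" or "wrist"; returns the picture (384x512x3 uint8, red, green, blue); there is no depth.
- vision.calibration(name): a dict with "mtx" (3x3 intrinsics, pixels), "extrinsics" (4x4, takes a point from world to camera coordinates); the wrist camera has in their place "T_tool_cam" (4x4, takes a point from camera to tool coordinates, whose origin is the TCP and whose axes are the flange's). Camera axes: x right, y up, looking along -z (the intrinsics and any distortion apply to the point x, -y, -z); pixel columns grow to the right and rows downward; lengths in m; the calibration is good to about 2 mm. The wrist camera is an equidistant fisheye: a pixel r from the principal point sees the ray r / f radians off the axis. A picture is of the moment at which its call begins: read the wrist's pose just before it. calibration takes no time and is no camera call.
A pose or a line that the arm cannot do raises robot.PlanningError and nothing moves.
- workorder.close_job(): hands the job in; it is judged then, once.
Trained networks look in the newest picture that a camera, given by its name, has taken for a name from the list of things; names that differ only in an ending like _2 or _b are one class to them, and where a whole thing is asked for, a point or a joint stands for the part that bears it (a point fixed in the world has none). Each returns a list of dicts, best first, with "p" (0 to 1); they miss things now and then, are a little off and sometimes report something else, mostly with a low value. They report only what shows in the picture. A call takes as long as a camera call.
- recognise(label, camera): "rect" ([centre column, centre row, width, height] in pixels, round what is visible of it).
Readings, each from a call of its own:
- robot.current_time_s(): time.
- robot.current_joint_positions(): joint angles.
- robot.current_dq(): joint speeds.
- robot.current_joint_torque(): joint torques, N m.
- robot.current_tool_pos(): TCP position.
- robot.current_eef_rot(): TCP orientation.
- robot.current_contact_force(): force on the tool from outside, world axes, zero at the start.
- robot.current_torque(): the same for the moment, N m.
- robot.current_finger_gap(): opening from 0.0 (shut) to 1.0 (fully open).
- robot.current_gripper_force(): force on a finger pad.
Only numpy, scipy, OpenCV 4.12 (cv2) and the standard library are available. Lean on these libraries where they do the work, as an engineer would, in place of code of your own. Each camera call takes 0.05 s, during which the arm holds its last target. There are 200 camera calls.

## Working session

There is one attempt and no reset: what is moved stays moved. The work goes in short steps, each a Python script; the robot and the scene stay as the last script left them, time stands still between calls to the robot, and variables do not carry over. Pictures are saved under pics/ and viewed, at most 10 in all, crops included, and the job is handed in when it is done.

```bash
ls; mkdir -p pics
python3 - <<'E'
from station import robot, fingers, vision, workorder, recognise
import cv2,numpy as np
np.set_printoptions(precision=4,suppress=True)
print(robot.current_time_s(),robot.current_tool_pos(),robot.current_eef_rot())
ims=[]
for n in ["scene","top"]:
    im=vision.grab_frame(n); cv2.imwrite(f"pics/{n}0.png",im[:,:,::-1])
    c=vision.calibration(n); print(n,c)
    for l in ["case","lid","lid_lip","watch","jar","bowl","book","knob","weight"]:
        r=recognise(l,n); print(l,[(np.round(d["rect"]).tolist(),round(d["p"],2)) for d in r[:2]])
print(robot.current_time_s())
E
```

```text
pics
0.0 [0.1406 0.531  0.2472] [-179.8614    0.0068  165.1772]
scene {'mtx': array([[376.4449,   0.    , 252.9223],
       [  0.    , 376.4449, 191.9931],
       [  0.    ,   0.    ,   1.    ]]), 'extrinsics': array([[-0.4533,  0.8912, -0.0133,  0.2098],
       [-0.7574, -0.3773,  0.5329,  0.4065],
       [ 0.4699,  0.2516,  0.8461, -1.242 ],
       [ 0.    ,  0.    ,  0.    ,  1.    ]])}
case [([246.0, 186.0, 88.0, 83.0], 0.78)]
lid [([237.0, 180.0, 80.0, 71.0], 0.68)]
lid_lip [([237.0, 179.0, 79.0, 70.0], 0.82)]
watch [([333.0, 192.0, 12.0, 23.0], 0.59)]
jar [([314.0, 217.0, 35.0, 46.0], 0.77)]
bowl [([174.0, 161.0, 43.0, 34.0], 0.93), ([236.0, 180.0, 76.0, 68.0], 0.51)]
book [([217.0, 241.0, 83.0, 73.0], 0.55), ([173.0, 159.0, 43.0, 32.0], 0.5)]
knob [([334.0, 190.0, 10.0, 23.0], 0.64), ([236.0, 180.0, 76.0, 72.0], 0.18)]
weight [([196.0, 144.0, 19.0, 14.0], 0.53)]
top {'mtx': array([[381.6563,   0.    , 252.9161],
       [  0.    , 381.6563, 187.8599],
       [  0.    ,   0.    ,   1.    ]]), 'extrinsics': array([[ 0.011 , -0.9999,  0.0078,  0.0669],
       [ 0.984 ,  0.0122,  0.1778, -0.5794],
       [-0.1779,  0.0057,  0.984 , -0.8476],
       [ 0.    ,  0.    ,  0.    ,  1.    ]])}
case [([276.0, 202.0, 89.0, 86.0], 0.82)]
lid [([276.0, 169.0, 88.0, 23.0], 0.86)]
lid_lip [([278.0, 170.0, 88.0, 22.0], 0.95)]
watch [([278.0, 208.0, 18.0, 16.0], 0.53)]
jar [([196.0, 201.0, 34.0, 34.0], 0.97)]
bowl [([364.0, 202.0, 40.0, 52.0], 0.74)]
book [([274.0, 143.0, 69.0, 38.0], 0.76), ([365.0, 202.0, 46.0, 45.0], 0.15)]
knob [([192.0, 248.0, 15.0, 16.0], 0.68)]
weight [([359.0, 242.0, 23.0, 17.0], 0.86)]
1.0
```

Run:
```python
import cv2
a=cv2.imread("pics/scene0.png")[90:310,120:370];b=cv2.imread("pics/top0.png")[110:290,160:410]
cv2.imwrite("pics/s0.png",cv2.resize(a,None,fx=2.7,fy=2.7,interpolation=2));cv2.imwrite("pics/t0.png",cv2.resize(b,None,fx=3,fy=3,interpolation=2))
```

```text
(no output)
```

View pics/s0.png

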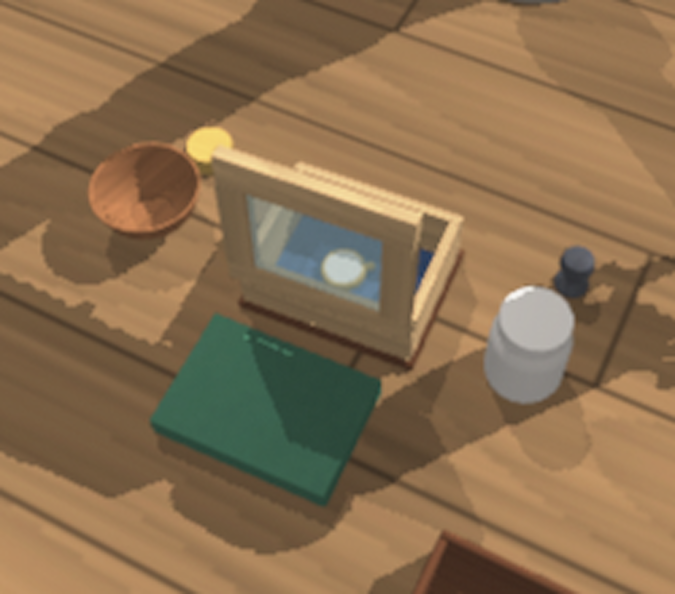

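View pics/t0.png

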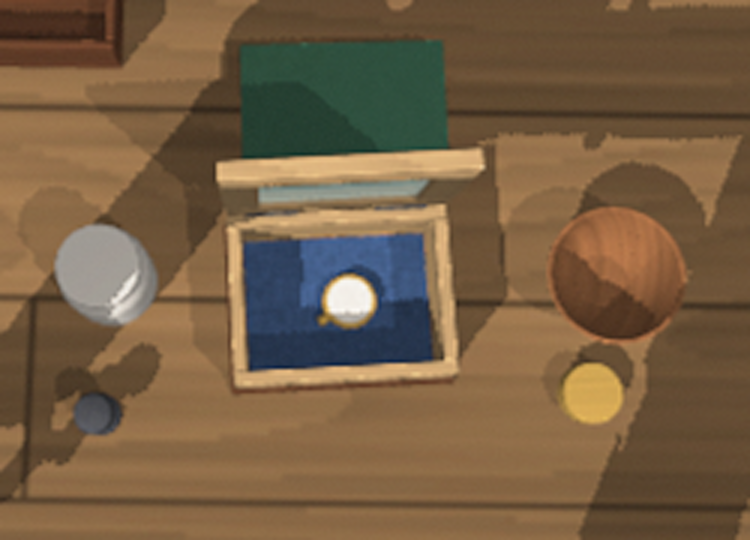

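The top view shows the case rim corners at about (238,239), (312,235), (236,184) and (308,179), with the lid's lip edge running from (233,172) to (321,168). The scene view shows the rear of the lid, its front edge running from (200,146) to (275,172). The space in front of the case is clear. Next I fit the pose.

```bash
cat > geo.py <<'E'
import numpy as np
from scipy.spatial.transform import Rotation as Ro
from station import vision
def proj(n,P):
    c=vision.calibration(n); P=np.atleast_2d(P)
    q=P@c["extrinsics"][:3,:3].T+c["extrinsics"][:3,3]
    q=q*[1,-1,-1]; u=q@c["mtx"].T
    return u[:,:2]/u[:,2:]
def world(p,loc):  # p=(x,y,yaw)
    c,s=np.cos(p[2]),np.sin(p[2]); loc=np.atleast_2d(loc)
    return np.c_[p[0]+c*loc[:,0]-s*loc[:,1],p[1]+s*loc[:,0]+c*loc[:,1],loc[:,2]]
def lidpt(th,r,y,t):   # r from hinge, t out of top face; case coords
    return [.065-r*np.cos(th)+t*np.sin(th),y,.07+r*np.sin(th)+t*np.cos(th)]
E
python3 - <<'E'
from geo import *
from station import robot
from scipy.optimize import least_squares
T=lambda *a:np.array(a)/3+[160,110]; S=lambda *a:np.array(a)/2.7+[120,90]
def res(v,full=False):
    p,th,h=v[:3],v[3],v[4]
    rt=world(p,[[-.065,.085,h],[-.065,-.085,h],[.065,.085,h],[.065,-.085,h]])
    ld=world(p,[lidpt(th,.16,.085,0),lidpt(th,.16,-.085,0),lidpt(th,.16,.085,.014),lidpt(th,.16,-.085,.014)])
    a=proj("top",np.r_[rt,ld])-T([235,386-10],[457,376-10],[228,222],[445,208],[219,186],[484,173],[217,163],[484,150])
    b=proj("scene",np.r_[rt[:2],ld])-S([463,215],[298,165],[422,213],[228,147],[418,225],[215,152])
    return np.r_[a,b] if full else np.r_[a,b].ravel()
s=least_squares(res,[.6,0,0,1.5,.07],loss="soft_l1")
np.set_printoptions(precision=3,suppress=True)
print(s.x,"\n",res(s.x,True)); print(robot.tip_reach)
p=s.x[:3]
from station import robot
q=Ro
np.save("pose.npy",s.x)
def ori(a,flip=0):  # tool z=(cos a,0,-sin a) in case frame, tool y in the vertical plane (up) or down
    z=np.array([np.cos(a),0,-np.sin(a)]); y=np.array([np.sin(a),0,np.cos(a)])*(-1 if flip else 1)
    R=np.c_[np.cross(y,z),y,z]; R=Ro.from_euler("z",p[2]).as_matrix()@R
    return Ro.from_matrix(R).as_euler("xyz",degrees=True)
for fl in (0,1):
  print("behind",robot.inverse_kinematics(world(p,[.13,0,.22])[0],ori(np.pi/2,fl)))
  for a in (75,60,45,40,35):
    for th in (60,0):
      l=lidpt(np.radians(th),.16,0,0); A=np.radians(a)
      x=np.array(l)+.0*np.array([1,0,0])-.0145*np.array([np.sin(A),0,np.cos(A)])
      j=robot.inverse_kinematics(world(p,x)[0],ori(A,fl)); print(fl,a,th,j)
E
```

```text
[0.53  0.026 0.063 1.494 0.064] 
 [[-0.675  2.987]
 [-0.018  2.466]
 [-0.826 -1.862]
 [-0.422 -0.77 ]
 [-0.858 -0.322]
 [ 0.062 -0.334]
 [-0.525  0.056]
 [-0.445  0.081]
 [-0.29   1.558]
 [-0.434 -0.567]
 [ 0.351 -1.321]
 [-3.715 -2.523]
 [-0.746 -0.774]
 [-2.101  0.121]]
0.017
behind [-30.56   37.812  47.124  70.845 -26.963  82.252  17.343]
0 75 60 [-48.288   4.187  46.145 112.785  -4.309  49.371   3.347]
0 75 0 [-42.545   7.955  40.476 133.378 -12.163  26.001  10.827]
0 60 60 [-49.634  -6.362  41.839 126.18   12.147  29.04  -12.333]
0 60 0 None
0 45 60 [-63.143 -14.78   50.729 139.395  75.537  15.413 -73.719]
0 45 0 None
0 40 60 [ -60.486  -13.446   49.183  143.477  113.039   14.13  -111.256]
0 40 0 None
0 35 60 [ -48.611   -8.623   40.1    147.195  154.481   17.555 -153.972]
0 35 0 None
behind [ -37.307   44.139   64.329   71.142  -38.944   86.932 -155.055]
1 75 60 [ 50.582  10.484 -61.514 109.892  13.85   50.739 166.823]
1 75 0 [ 49.333  15.244 -60.525 130.643  30.273  29.806 150.132]
1 60 60 [-54.963  -7.169  46.614 126.287  14.414  29.304 165.657]
1 60 0 None
1 45 60 [-63.143 -14.78   50.729 139.395  75.537  15.413 106.281]
1 45 0 None
1 40 60 [-52.108 -11.216  42.227 143.327 118.603  11.467  62.317]
1 40 0 None
1 35 60 [-48.611  -8.623  40.1   147.195 154.481  17.555  26.028]
1 35 0 None
```

```bash
cat >> geo.py <<'E'
def ori(p,a,phi=0,flip=0):
    """tool z declined by a, azimuth phi (case frame, deg); tool y = finger-back normal, perpendicular to the lip"""
    a,phi=np.radians([a,phi])
    z=np.array([np.cos(a)*np.cos(phi),np.cos(a)*np.sin(phi),-np.sin(a)])
    y=np.array([np.sin(a),0,np.cos(a)*np.cos(phi)]); y/=np.linalg.norm(y)
    if flip: y=-y
    R=Ro.from_euler("z",p[2]).as_matrix()@np.c_[np.cross(y,z),y,z]
    return Ro.from_matrix(R).as_euler("xyz",degrees=True)
def tcp(p,a,phi,contact,back=.0145,d=.02):
    """TCP so that the case-frame point contact lies on the finger back, d behind the tip"""
    R=Ro.from_euler("xyz",ori([0,0,0],a,phi),degrees=True).as_matrix()
    return world(p,np.array(contact)-back*R[:,1]+(d-.017)*R[:,2])[0]
E
python3 - <<'E'
from geo import *
from station import robot
from scipy.optimize import least_squares
T=lambda *a:np.array(a)/3+[160,110]; S=lambda *a:np.array(a)/2.7+[120,90]
def res(v,full=False):
    p,th,h=v[:3],v[3],v[4]
    rt=world(p,[[-.065,.085,h],[-.065,-.085,h],[.065,.085,h],[.065,-.085,h]])
    ld=world(p,[lidpt(th,.16,.085,0),lidpt(th,.16,-.085,0),lidpt(th,.16,.085,.014),lidpt(th,.16,-.085,.014)])
    a=proj("top",np.r_[rt,ld])-T([235,384],[457,374],[228,222],[445,208],[219,186],[484,173],[217,163],[484,150])
    b=proj("scene",np.r_[rt[:2],ld[[0,2,3]]])-S([463,215],[298,165],[422,213],[418,225],[215,152])
    return np.r_[a,b] if full else np.r_[a,b].ravel()
s=least_squares(res,[.6,0,0,1.5,.07],loss="soft_l1")
np.set_printoptions(precision=3,suppress=True)
print(s.x,"rms",np.sqrt(np.mean(s.fun**2)),np.abs(res(s.x)).max()); p=s.x[:3]; np.save("pose.npy",s.x)
for n,(u,v),h in [("jar",(196,201),.05),("bowl",(364,202),.03),("knob",(192,248),.03),("weight",(359,242),.015)]:
    f=least_squares(lambda q:(proj("top",[[q[0],q[1],h]])[0]-[u,v]),[.5,0]); print(n,f.x)
out=[]
for phi in (-75,-60,-45,-30,-15,0,15,30,45,60,75):
  for d in (.02,.03):
    ok=[]
    for a in range(20,80,5):
      l=lidpt(0,.16,0,0)
      j=robot.inverse_kinematics(tcp(p,a,phi,l,d=d),ori(p,a,phi))
      if j is None: j=robot.inverse_kinematics(tcp(p,a,phi,l,d=d),ori(p,a,phi,1))
      if j is not None: ok.append((a,round(float(np.degrees(np.arctan2(np.tan(np.radians(a)),np.cos(np.radians(phi))))))))
    print(phi,d,ok)
E
```

```text
[0.528 0.026 0.062 1.503 0.063] rms 0.7664178883483367 2.2262431396028717
jar [0.546 0.207]
bowl [ 0.551 -0.194]
knob [0.437 0.215]
weight [ 0.456 -0.182]
-75 0.02 [(20, 55), (25, 61), (30, 66), (35, 70), (40, 73), (45, 75), (50, 78), (55, 80), (60, 82), (65, 83), (70, 85), (75, 86)]
-75 0.03 [(20, 55), (25, 61), (30, 66), (35, 70), (40, 73), (45, 75), (50, 78), (55, 80), (60, 82), (65, 83), (70, 85), (75, 86)]
-60 0.02 [(20, 36), (25, 43), (30, 49), (35, 54), (40, 59), (45, 63), (50, 67), (55, 71), (60, 74), (65, 77), (70, 80), (75, 82)]
-60 0.03 [(20, 36), (25, 43), (30, 49), (35, 54), (40, 59), (45, 63), (50, 67), (55, 71), (60, 74), (65, 77), (70, 80), (75, 82)]
-45 0.02 [(20, 27), (25, 33), (30, 39), (35, 45), (40, 50), (45, 55), (50, 59), (55, 64), (60, 68), (65, 72), (70, 76), (75, 79)]
-45 0.03 [(20, 27), (25, 33), (30, 39), (35, 45), (40, 50), (45, 55), (50, 59), (55, 64), (60, 68), (65, 72), (70, 76), (75, 79)]
-30 0.02 [(50, 54), (55, 59), (60, 63), (65, 68), (70, 73), (75, 77)]
-30 0.03 [(50, 54), (55, 59), (60, 63), (65, 68), (70, 73), (75, 77)]
-15 0.02 [(60, 61), (65, 
[... 470 characters left out ...]
 59), (55, 64), (60, 68), (65, 72), (70, 76), (75, 79)]
45 0.03 [(20, 27), (25, 33), (30, 39), (35, 45), (40, 50), (45, 55), (50, 59), (55, 64), (60, 68), (65, 72), (70, 76), (75, 79)]
60 0.02 [(20, 36), (25, 43), (30, 49), (35, 54), (40, 59), (45, 63), (50, 67), (55, 71), (60, 74), (65, 77), (70, 80), (75, 82)]
60 0.03 [(20, 36), (25, 43), (30, 49), (35, 54), (40, 59), (45, 63), (50, 67), (55, 71), (60, 74), (65, 77), (70, 80), (75, 82)]
75 0.02 [(20, 55), (25, 61), (30, 66), (35, 70), (40, 73), (45, 75), (50, 78), (55, 80), (60, 82), (65, 83), (70, 85), (75, 86)]
75 0.03 [(20, 55), (25, 61), (30, 66), (35, 70), (40, 73), (45, 75), (50, 78), (55, 80), (60, 82), (65, 83), (70, 85), (75, 86)]
```

```bash
cat >> geo.py <<'E'
P=np.load("pose.npy")[:3]; A=40
def lipose(th,phi,dz=0.,a=A,dx=0.,flip=0):
    c=np.array(lidpt(th,.16,0,0))+[dx,0,dz]
    return tcp(P,a,phi,c,d=.018),ori(P,a,phi,flip)
def behind(xface,ztip,phi,flip=0):   # tool down, finger back facing the lid at case x = xface
    return world(P,[xface+.0145,0,ztip+.017])[0],ori(P,89.9,phi,flip)
def poses(phi,flip=0):
    v=lipose(.75,phi,flip=flip); w=world(P,[-.15,0,0])[0]-world(P,[-.052,0,0])[0]
    V=(v[0]+w+[0,0,.12],v[1])
    return dict(V=V,C=lipose(.75,phi,-.004,flip=flip),E=lipose(0,phi,-.004,flip=flip),U=behind(.095,.28,phi,flip),B=behind(.095,.205,phi,flip))
E
python3 - <<'E'
from geo import *
from station import robot,fingers
np.set_printoptions(precision=1,suppress=True,linewidth=150)
for phi in (45,-45):
  for fl in (0,1):
    print(phi,fl)
    for k,v in poses(phi,fl).items(): print(k,np.round(v[0],3),robot.inverse_kinematics(*v))
E
```

```text
45 0
V [0.4 0.  0.3] [ 37.9 -12.6   1.9 131.  -53.7  70.8  78.7]
C [0.5 0.  0.2] [ 18.3   9.6  11.3 132.2 -71.4  54.3  98.3]
E [0.4 0.  0.1] [ 59.5  27.4 -30.5 139.4 -79.7  36.5 123.1]
U [0.6 0.  0.3] [-30.3  32.6  46.3  66.8 -23.   89.4  14.9]
B [0.6 0.  0.2] [-32.4  35.   47.5  75.1 -25.5  80.6  17.5]
45 1
V [0.4 0.  0.3] [  26.7  -13.3   11.2  131.3  -52.1   68.6 -103.3]
C [0.5 0.  0.2] [-18.7  13.6  53.7 133.3 -75.3  63.8 -77.9]
E [0.4 0.  0.1] [ 59.5  27.4 -30.5 139.4 -79.7  36.5 -56.9]
U [0.6 0.  0.3] [ -37.6   38.5   64.4   67.1  -34.3   93.2 -157.7]
B [0.6 0.  0.2] [ -39.5   41.3   64.4   75.4  -36.8   85.  -154.8]
-45 0
V [0.4 0.  0.3] [-50.5 -13.9  -1.7 132.   52.   74.7 -81.3]
C [0.5 0.  0.2] [-56.1   8.8  18.  133.6  66.8  51.8 -97.6]
E [0.4 0.  0.1] [ -48.6   23.5    4.8  141.9   81.4   48.6 -127.8]
U [0.6 0.  0.3] [-30.4  32.6  46.3  66.8 -22.9  89.3  14.8]
B [0.6 0.  0.2] [-32.5  35.   47.5  75.1 -25.3  80.5  17.3]
-45 1
V [0.4 0.  0.3] [-55.4 -14.1   2.3 132.1  52.6  75.8  97.9]
C [0.5 0.  0.2] [-46.6   8.7   7.6 133.3  67.6  53.4  81.7]
E [0.4 0.  0.1] [-53.6  23.8  10.5 142.   80.8  46.3  52.5]
U [0.6 0.  0.3] [ -37.7   38.5   64.4   67.1  -34.1   93.2 -157.8]
B [0.6 0.  0.2] [ -39.6   41.3   64.4   75.4  -36.6   84.9 -154.9]
```

Run:
```python
from geo import *
from station import robot,fingers
np.set_printoptions(precision=1,suppress=True,linewidth=150)
fingers.gripper_to(0.0)
p=poses(-45); t=robot.current_time_s
print(t()); robot.move_to(*p["V"]); print("V",t(),robot.current_joint_positions())
t0=t(); robot.move_to(*p["C"]); print("C dt",t()-t0,robot.current_joint_positions())
print("E",robot.inverse_kinematics(*p["E"]))
t0=t(); robot.move_to(*p["V"]); print("V dt",t()-t0)
for k in "UB":
  for dy in (-90,-60,-45,0,45,90,180):
    o=p[k][1]+np.array([0,0,dy]); print(k,dy,robot.inverse_kinematics(p[k][0],o))
print(np.round(robot.current_contact_force(),2))
```

```text
1.7667
V 3.8 [-50.5 -13.9  -1.7 131.9  52.   74.7 -81.3]
C dt 0.6749999999999998 [-46.1   8.7   7.1 133.2  67.6  53.6 -98.3]
E [ -49.6   23.6    6.   141.9   81.3   48.1 -127.7]
V dt 0.6750000000000007
U -90 [-20.3  29.2  26.9  66.1 -12.7  87.5 -82.2]
U -60 [-24.5  30.2  34.6  66.4 -16.5  88.1 -49.5]
U -45 [-27.5  31.3  40.3  66.5 -19.5  88.6 -32.5]
U 0 [-35.5  36.1  58.2  67.  -30.   91.6  19.6]
U 45 [-38.5  39.7  67.4  67.2 -36.3  94.1  68.6]
U 90 [ 26.7  39.3 -61.8  63.9  34.   94.   67.7]
U 180 [ -18.3   28.8   23.6   66.   -11.2   87.4 -173.2]
B -90 [-16.4  29.9  19.1  74.2  -9.5  77.6 -84. ]
B -60 [-20.7  30.6  26.1  74.5 -13.1  77.9 -51.4]
B -45 [-24.   31.4  31.7  74.6 -16.1  78.4 -34.3]
B 0 [-35.8  37.3  54.6  75.2 -29.9  82.1  20.5]
B 45 [-38.5  40.   61.5  75.4 -34.6  84.   68.8]
B 90 [ 28.8  42.  -61.8  72.2  36.2  85.7  65. ]
B 180 [ -17.3   30.    20.7   74.2  -10.5   77.7 -173.4]
[0.4 0.2 0.4]
```

Run:
```python
from geo import *
from station import robot,fingers
import json
np.set_printoptions(precision=3,suppress=True,linewidth=150)
t=robot.current_time_s
o=poses(-45)["U"][1]+np.array([0,0,-90])
V=np.array(robot.current_joint_positions()); U=np.array(robot.inverse_kinematics(behind(.095,.295,-45)[0],o))
print(t(),robot.current_tool_pos())
for f in (.33,.67,1): robot.move_j((V+f*(U-V)).tolist()); print(f,robot.current_tool_pos())
B=behind(.095,.206,-45)[0]
t0=t(); robot.line_to(B,o,velocity=.15); print(t()-t0,robot.current_joint_positions(),np.round(robot.current_contact_force(),2))
goal=behind(.045,.206,-45)[0]
hit=robot.line_to(goal,None,velocity=.02,f_stop=1.0)
pos=np.array(robot.current_tool_pos()); c,s=np.cos(P[2]),np.sin(P[2])
xc=c*(pos[0]-P[0])+s*(pos[1]-P[1]); print(hit,t(),pos,"case x",xc,"y",-s*(pos[0]-P[0])+c*(pos[1]-P[1]),np.round(robot.current_contact_force(),2))
json.dump(dict(V=V.tolist(),U=U.tolist(),xc=xc),open("j.json","w"))
```

```text
5.15 [0.368 0.016 0.29 ]
0.33 [0.403 0.03  0.282]
0.67 [0.499 0.049 0.29 ]
1 [0.636 0.034 0.311]
0.7416999999999998 [-21.447  30.671  27.352  74.299 -13.808  78.233 -80.937] [-0.13 -0.8   1.03]
True 8.8917 [0.609 0.031 0.223] case x 0.08047471494614583 y -3.3821564122821224e-06 [ 0.25 -0.88 -0.1 ]
```

```bash
cat > go.py <<'E'
from geo import *
from station import robot,fingers
import json
np.set_printoptions(precision=3,suppress=True,linewidth=150)
t=robot.current_time_s; F=lambda:np.round(robot.current_contact_force(),2)
J=json.load(open("j.json")); C=[-46.1,8.7,7.1,133.2,67.6,53.6,-98.3]
log=[("start",t(),F())]
p0=np.array(robot.current_tool_pos())
def cx(x,z): return world(P,[x,0,z])[0]
robot.line_to(cx(.062,.223),None,velocity=.05); log.append(("half",t(),F()))
robot.line_to(cx(.044,.223),None,velocity=.05); log.append(("pushed",t(),F()))
robot.line_to(cx(.046,.282),None,velocity=.25); log.append(("up",t(),F()))
robot.move_j(J["V"]); log.append(("V",t(),F()))
robot.move_j(C); log.append(("C",t(),F()))
hit=robot.line_to(lipose(.3,-45,-.004)[0],None,velocity=.015,f_stop=.8)
log.append(("hit %s"%hit,t(),F(),np.array(robot.current_tool_pos())-lipose(0,-45)[0]))
robot.pause(.3); log.append(("rest",t(),F()))
for l in log: print(*l)
from station import vision; import cv2
cv2.imwrite("pics/catch.png",np.hstack([cv2.resize(vision.grab_frame(n)[r:r+200,c:c+200,::-1],(400,400)) for n,r,c in (("scene",80,140),("top",110,170))]))
E
python3 go.py
```

```text
start 8.8917 [ 0.25 -0.88 -0.1 ]
half 9.4167 [-0.3  -0.1  -0.46]
pushed 9.925 [-1.29 -0.43  0.08]
up 10.3083 [ 0.2   0.17 -0.1 ]
V 11.325 [ 1.18 -0.08 -0.15]
C 12.0 [-0.92 -1.16 -0.9 ]
hit True 12.3917 [-1.92  0.25 -0.95] [0.042 0.003 0.106]
rest 12.6917 [-0.86  0.68 -0.12]
```

View pics/catch.png

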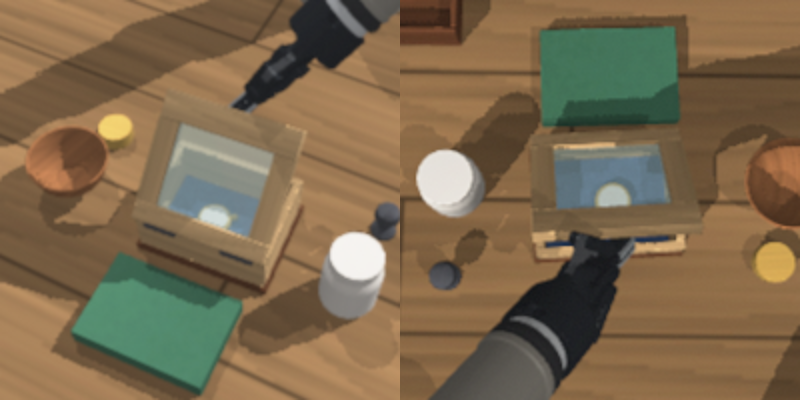

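The top view shows the lid tilted forward with its lip from (236,229) to (320,225). The fingers are just below the middle of the lip, and nothing else has moved. I'll compute the lid angle next.

Run:
```python
from geo import *
from station import robot
np.set_printoptions(precision=3,suppress=True)
for th in (.9,.8,.75,.7,.65,.6,.5): print(th,proj("top",world(P,[lidpt(th,.16,.085,0),lidpt(th,.16,-.085,0),lidpt(th,.16,.085,.014),lidpt(th,.16,-.085,.014)])).round(0).tolist(), proj("scene",world(P,[lidpt(th,.16,.085,.014),lidpt(th,.16,-.085,.014)])).round(0).tolist())
print(np.array(robot.current_tool_pos())-lipose(.7,-45)[0],robot.current_time_s())
```

```text
0.9 [[235.0, 220.0], [322.0, 216.0], [235.0, 214.0], [322.0, 209.0]] [[289.0, 147.0], [218.0, 124.0]]
0.8 [[235.0, 227.0], [322.0, 222.0], [235.0, 221.0], [322.0, 217.0]] [[291.0, 146.0], [221.0, 123.0]]
0.75 [[236.0, 230.0], [321.0, 225.0], [235.0, 224.0], [322.0, 220.0]] [[292.0, 145.0], [222.0, 123.0]]
0.7 [[236.0, 233.0], [321.0, 228.0], [236.0, 228.0], [322.0, 223.0]] [[293.0, 145.0], [224.0, 123.0]]
0.65 [[236.0, 235.0], [321.0, 231.0], [236.0, 231.0], [321.0, 226.0]] [[293.0, 145.0], [225.0, 123.0]]
0.6 [[236.0, 238.0], [320.0, 233.0], [236.0, 234.0], [321.0, 229.0]] [[294.0, 145.0], [226.0, 123.0]]
0.5 [[237.0, 242.0], [319.0, 238.0], [236.0, 239.0], [320.0, 234.0]] [[295.0, 146.0], [228.0, 124.0]]
[ 0.004 -0.001  0.002] 12.7917
```

```bash
cat > down.py <<'E'
from geo import *
from station import robot,vision
import cv2
F=lambda:np.round(robot.current_contact_force(),2)
def run(ths,v):
    for th in ths:
        robot.line_to(lipose(th,-45,-.004)[0],None,velocity=v); print(round(th,2),robot.current_time_s(),F())
def snap(n):
    cv2.imwrite(f"pics/{n}.png",np.hstack([cv2.resize(vision.grab_frame(c)[r:r+200,q:q+200,::-1],(400,400)) for c,r,q in (("scene",80,140),("top",110,170))]))
E
python3 - <<'E'
from down import *
run([.62,.5,.35],.022); snap("mid")
E
```

```text
0.62 13.8417 [-0.46 -1.18 -1.75]
0.5 14.8667 [-0.86  0.26 -1.34]
0.35 16.1083 [-0.81  0.59 -0.96]
```

View pics/mid.png

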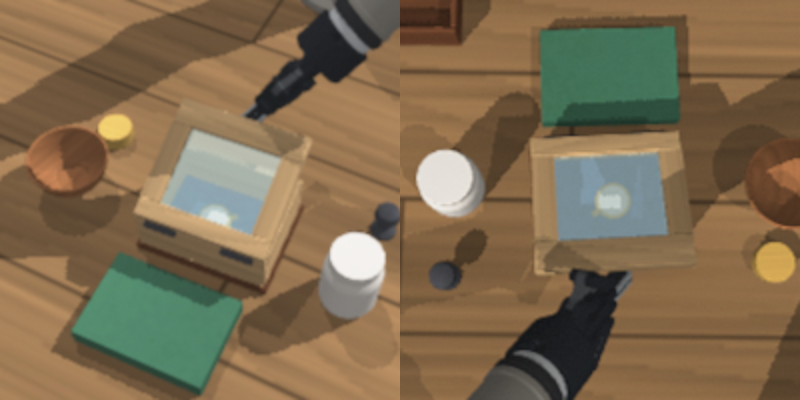

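The lid follows the fingers. Its lip is now at (238,246) to (316,242), about 0.4 rad, so it's supported. I'll continue down, slowing near the end.

Run:
```python
from down import *
run([.24,.14],.02); run([.09],.012)
for dz in (.005,.0,-.004,-.008,-.012,-.016,-.020):
    robot.line_to(lipose(0,-45,dz)[0],None,velocity=.007); print(dz,robot.current_time_s(),F(),robot.current_joint_positions()[3])
snap("low")
```

```text
0.24 17.2417 [-1.54  0.79 -1.65]
0.14 18.1917 [-0.28 -0.1  -2.64]
0.09 19.0083 [-0.05 -0.32 -1.92]
0.005 19.9333 [-0.47 -0.12 -0.85] 141.55703210233804
0.0 20.8 [ 0.29 -0.03  0.43] 141.63750098656345
-0.004 21.525 [-0.4   0.29  0.47] 141.70265386786843
-0.008 22.25 [ 0.96 -0.03  0.35] 141.75320092265943
-0.012 22.975 [-1.41 -0.21 -0.3 ] 141.8014891038439
-0.016 23.7 [-0.43  0.42 -0.71] 141.840926521278
-0.02 24.425 [ 0.12  0.86 -0.84] 141.86968422957517
```

View pics/low.png

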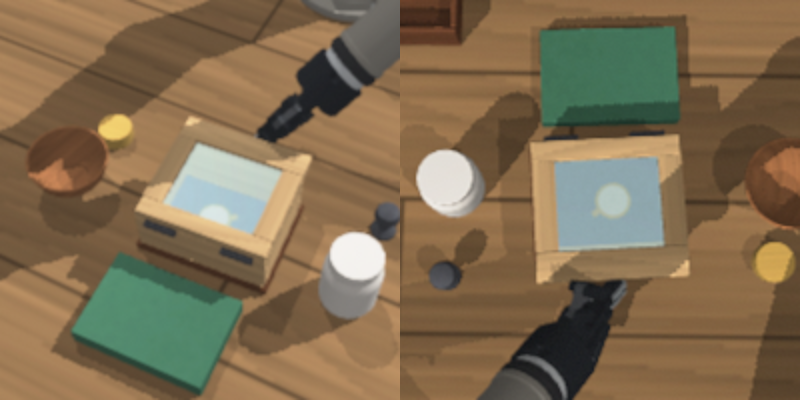

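The lid looks level, with its lip from (239,251) to (314,247). The load left the fingers near dz≈0. I'll back away and check it against the predicted shut position.

Run:
```python
from down import *
for th in (0,.05,.1,.15): print(th,proj("top",world(P,[lidpt(th,.16,.085,0.014),lidpt(th,.16,-.085,.014),lidpt(th,.16,.085,0),lidpt(th,.16,-.085,0)])).round(1).tolist())
x=np.array(robot.current_tool_pos()); d=world(P,[-.05,0,0])[0]-world(P,[0,0,0])[0]
try: robot.line_to(x+d,None,velocity=.05)
except robot.PlanningError as e:
    print("alt",e); d=world(P,[-.035,.035,0.03])[0]-world(P,[0,0,0])[0]; robot.line_to(x+d,None,velocity=.05)
print(robot.current_time_s(),robot.current_tool_pos(),F()); snap("end")
```

```text
0 [[238.2, 252.3], [315.0, 248.2], [238.3, 252.3], [314.0, 248.4]]
0.05 [[238.0, 251.8], [315.6, 247.8], [238.2, 252.2], [314.6, 248.2]]
0.1 [[237.9, 251.1], [316.2, 247.1], [238.1, 251.9], [315.2, 247.9]]
0.15 [[237.7, 250.3], [316.7, 246.2], [238.0, 251.4], [315.7, 247.3]]
25.675 [0.37338905 0.01575543 0.04007807] [-0.26  0.74  0.59]
```

View pics/end.png

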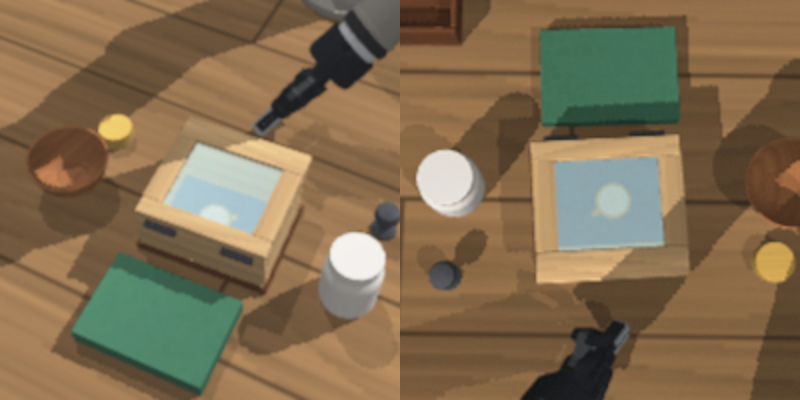

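The lid's edge sits where the shut position predicts and didn't shift when the fingers left. The gripper is clear and everything around the case is unmoved.

Run:
```python
from station import robot,workorder
robot.pause(.5); print(workorder.close_job(),robot.current_time_s())
```

```text
the job is handed in; nothing more can be done
the job is handed in; nothing more can be done
```

The lid is closed: I tipped it forward, caught it under its front edge and lowered it gently until fully shut. I then backed the arm clear and handed the job in at about 26 s; in the last pictures the watch and the things around the case look unmoved.

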